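Clear the loose caps off the coding conveyor

TASK

The run is over and the date-coding conveyor stands still: with closed fingers, sweep the three loose screw caps along the belt and off its open end so that they drop into the grey tote below. Only push them: do not pinch them, press hard on them or pick them up. Leave the two capped jars standing where they are on the belt.

Things in the scene. Friction and masses are not known exactly. Their poses are not given: they have to be found in the camera images.
- conveyor: fixed belt conveyor across the table, belt at rest. Origin: on the table under the belt's middle line; y runs along the belt to the open discharge end, x across it (away from the robot at yaw 0), z up. Belt top z = 120 mm, frame x = -143 to +143 mm. Upstream a print head hangs over the belt (y = -500 to -440, from z = 195 mm up) from a post at x = 175, y = -390 mm; hose up to z = 445 mm
- belt_end (a point): middle of the belt's open discharge end: foremost line of the end roller (y = +240 mm in the conveyor's frame, x = 0), at belt-top height; the belt is flat from y = -580 mm up to 20 mm before this line and curves down with radius 20 mm. Axes as the conveyor's. Nothing closes this end
- guide (a point): middle of the inner face of the guide strip at the belt's -x edge (x = -120 mm, y = 0 in the conveyor's frame), at belt height. An equal strip faces it at x = +120 mm. Both are fixed steel, rise 25 mm above the belt and run along it up to y = +220 mm, so the belt is 240 mm wide between them
- tote: grey open plastic tote, fixed, standing on the table under the belt's discharge end. 300 mm (x, across the belt) by 200 mm (y, along it), 76 mm high, so its rim is 44 mm below the belt top; walls and floor 4 mm. Origin: centre of its underside, about 315 mm along the conveyor's y axis; axes nearly as the conveyor's. It reaches about 25 mm back under the end roller
- cap0: loose white screw cap, a ribbed disc 42 mm in diameter and 17 mm high, about 14 g, lying flat on the belt. Origin: centre of its underside, on the belt; z up. One of three alike; which cap lies where changes. It slides when pushed and does not roll. Starts with |x| below 95 mm and y from -160 to +130 mm in the conveyor's frame
- cap1: loose white screw cap, a ribbed disc 42 mm in diameter and 17 mm high, about 14 g, lying flat on the belt. Origin: centre of its underside, on the belt; z up. One of three alike; which cap lies where changes. It slides when pushed and does not roll. Starts with |x| below 95 mm and y from -160 to +130 mm in the conveyor's frame
- cap2: loose white screw cap, a ribbed disc 42 mm in diameter and 17 mm high, about 14 g, lying flat on the belt. Origin: centre of its underside, on the belt; z up. One of three alike; which cap lies where changes. It slides when pushed and does not roll. Starts with |x| below 95 mm and y from -160 to +130 mm in the conveyor's frame
- jar0: squat filled amber jar with the same white screw cap on it, 52 mm in diameter, 48 mm high in all, about 90 g, standing upright on the belt among the loose caps. Origin: centre of its underside, on the belt. Not to be moved
- jar1: squat filled amber jar with the same white screw cap on it, 52 mm in diameter, 48 mm high in all, about 90 g, standing upright on the belt among the loose caps. Origin: centre of its underside, on the belt. Not to be moved
Mind the look-alikes: they are no part of the job. Leave any turquoise or yellow look-alike of the cap0 alone.

How it is judged:
At the end, for the whole second after the job is handed in: All three caps lie at rest inside the tote (origins within its walls and less than 55 mm above its underside), and both jars stand upright (within 0.1 rad) within 15 mm of where they stood (x of cap0 in the frame of tote between -0.146 and 0.146 m and y of cap0 in the frame of tote between -0.096 and 0.096 m and z of each of cap0, cap1, cap2 in the frame of tote below 0.055 m and linear speed of each of cap0, cap1, cap2, jar0, jar1 below 0.03 m/s and x of cap1 in the frame of tote between -0.146 and 0.146 m and y of cap1 in the frame of tote between -0.096 and 0.096 m and x of cap2 in the frame of tote between -0.146 and 0.146 m and y of cap2 in the frame of tote between -0.096 and 0.096 m and distance of each of jar0, jar1 from where it was at the start of the episode below 0.015 m and angle between each of jar0, jar1's own z axis and vertical below 0.1 rad); the robot touches nothing.
It fails at once if a cap is picked up off the belt (raised more than 15 mm) (z of any of cap0, cap1, cap2 in the frame of conveyor above 0.135 m).
It fails at once if a cap is pinched or pressed hard (more than 15 N from the fingers) (contact force between the fingers and cap0 above 15 N or contact force between the fingers and cap1 above 15 N or contact force between the fingers and cap2 above 15 N).
It fails at once if a jar on the belt is moved more than 15 mm or tipped (distance of any of jar0, jar1 from where it was at the start of the episode above 0.015 m or angle between any of jar0, jar1's own z axis and vertical above 0.25 rad).
It also fails if it takes over 72 s, if anything falls off the work surface, if the arm or the gripper's body presses on something with over 40 N, if the wrist force passes 120 N, or if a joint passes its speed limit or range.

ROBOT

A 7-joint arm with a two-finger parallel gripper is mounted at the origin on the work surface. World frame = base frame: x ahead of the robot, y to its left, z up, the work surface at z = 0. Lengths are in m, angles in rad, forces in N, time in s.
With the tool pointing down it reaches from about 0.4 to 0.85 m from the base axis. Payload 4.5 kg.
Tool frame: the origin (TCP) lies at the very end of the fingers, on their centre line; the grasp point (between the pads) lies 19 mm behind it; z points along the fingers, y is the line along which they close (so a half turn about z gives the same grasp; the last joint's range is limited). The gripper opens to 88 mm and grips with 3 to 60 N. Pads are 18 mm wide; open, the fingers measure 123 mm over their backs; the gripper's body (75 mm by 187 mm) begins 45 mm behind the grasp point.
Start: joints at [1.303, 0.689, -0.195, 1.565, 0.157, 0.902, -0.215], TCP at [0.186, -0.597, 0.239] pointing down, gripper open.
Joint ranges: [-3.01, 3.01], [-0.46, 2.08], [-1.47, 1.51], [0.13, 2.56], [-1, 4.14], [0.04, 2.09], [-2.66, 2.66]. Speed limits (rad/s): [2.57, 2.57, 3.14, 3.14, 3.14, 3.14, 3.14].

INTERFACE

Orientations are given as a unit quaternion [x, y, z, w].
In Python, from plant import r gives the robot as it stands. The module is installed in compiled form; this text tells all that it offers.
- The arm moves only by the shell command python3 -m pendant 'ROWS' [FORCE]. ROWS is JSON, one flat list of numbers, 7 for each row, row after row: the opening, from 0 (shut) to 1 (fully open), then the shift along the tool's x, y, z scaled (see below), then the turn, a rotation vector about the tool's x, y, z scaled (see below). A call has 1 to 12 rows; each row is the pose to reach, as a shift and turn from the pose commanded when the call began, along the tool's axes at that moment; what a row does not reach only later rows make up. The controller multiplies each number of a shift by 0.15 m and each number of a turn by pi/2 rad. A row lasts 1/10 s, in which the tool goes at most 50 mm and 8.59 degrees, less where a joint would pass 70% of its speed; a pose out of reach is approached as far as the arm can. A call with a number of a shift or a turn outside -1 to 1 is refused whole. A call with a gripper value outside its range is refused whole. The fingers move at their own pace and stop on an object; FORCE is the grip in N (left out, the last holds). Time passes only in rows, so rows that repeat a pose let the fingers close. It gives the time, the measured TCP pose, the force, the opening and the grip force at its end, in the units of the state.
- r.get_state(): the state, without advancing time (a new reading comes with each control period).
- r.snapshot(name): name is "scene" or "top"; returns a dict with "img" (480x640x3 uint8, red, green, blue), "mtx" (3x3 intrinsics, pixels), "cam_to_world" (4x4, takes a point from camera to world coordinates). Camera axes: x right, y up, looking along -z (the intrinsics and any distortion apply to the point x, -y, -z); pixel columns grow to the right and rows downward; lengths in m; the calibration is good to about 2 mm. A picture is of the moment at which its call begins. There is no depth.
- r.finish_job(): hands the job in; it is judged then, once.
The state is a dict: "clock": time; "q": joint angles; "qd": joint speeds; "joint_torque": joint torques, N m; "tool_pos": TCP position; "eef_rot": TCP orientation; "contact_force": force on the tool from outside, world axes, zero at the start; "moment": the same for the moment, N m; "opening": opening from 0.0 (shut) to 1.0 (fully open); "finger_force": force on a finger pad.
Only numpy, scipy, OpenCV 4.12 (cv2) and the standard library are available. Lean on these libraries where they do the work, as an engineer would, in place of code of your own. Each camera call takes 0.05 s, during which the arm holds its last target. There are 200 camera calls.

## Working session

There is one attempt and no reset: what is moved stays moved. The work goes in short steps, Python scripts to look and compute and a shell command to move; the robot and the scene stay as the last step left them, time stands still between calls to the robot, and variables do not carry over. Pictures are saved under pics/ and viewed, at most 10 in all, crops included, and the job is handed in when it is done.

```bash
mkdir -p pics
python3 - <<'E'
from plant import r
import cv2,numpy as np
for n in("top","scene"):
    s=r.snapshot(n);cv2.imwrite(f"pics/{n}0.png",s["img"][:,:,::-1]);print(n,s["mtx"].round(1).tolist(),s["cam_to_world"].round(4).tolist())
st=r.get_state();print(st["tool_pos"],st["eef_rot"],st["opening"],st["clock"])
E
```

```text
top [[590.5, 0.0, 313.3], [0.0, 590.5, 244.2], [0.0, 0.0, 1.0]] [[-0.0059, 0.9757, -0.2191, 0.2713], [-1.0, -0.0046, 0.0064, 0.0393], [0.0053, 0.2191, 0.9757, 1.1037], [0.0, 0.0, 0.0, 1.0]]
scene [[486.5, 0.0, 323.3], [0.0, 486.5, 232.8], [0.0, 0.0, 1.0]] [[0.576, -0.569, 0.5869, 0.9957], [0.8175, 0.4036, -0.4109, -0.2872], [-0.003, 0.7164, 0.6976, 0.6816], [0.0, 0.0, 0.0, 1.0]]
[ 0.1855593  -0.59623304  0.23800707] [ 9.88626411e-01  1.50390063e-01 -1.85464571e-04 -7.83394999e-04] 0.9971612581103521 0.1
```

View pics/top0.png

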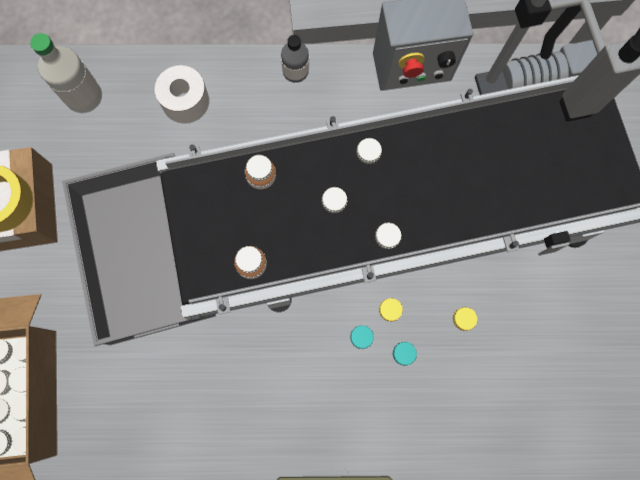

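View pics/scene0.png

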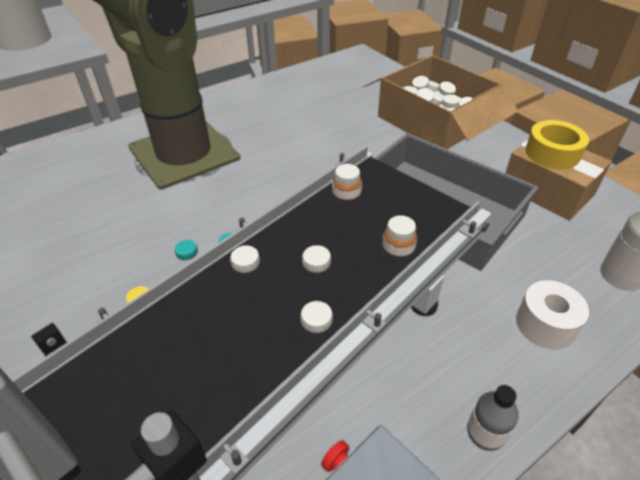

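The top view shows the loose caps at about (369,150), (335,199) and (388,236). The jars are at (260,168) and (249,260), with the open end to the left at about x=165–185. Next I'll measure these.

```bash
cat > h.py <<'E'
from plant import r
import cv2,numpy as np
def ray(s,p,z):
    M=s["cam_to_world"];K=s["mtx"];d=np.linalg.inv(K)@[p[0],p[1],1.];d=M[:3,:3]@(d*[1,-1,-1]);o=M[:3,3]
    return o+d*(z-o[2])/d[2]
def whites(s):
    im=s["img"].astype(int);m=((im.min(2)>195)&(im.max(2)-im.min(2)<30)).astype(np.uint8)
    n,l,st,c=cv2.connectedComponentsWithStats(m);return [(c[i],st[i]) for i in range(1,n) if 250<st[i][4]<1200]
E
python3 - <<'E'
from h import *
s=r.snapshot("top");im=s["img"].astype(int)
for c,st in whites(s):
    print(c.round(1),st,ray(s,c,.137).round(4)[:2],"jar",ray(s,c,.168).round(4)[:2])
m=(im.max(2)<50)
near=[];far=[]
for u in range(200,600,8):
    col=m[:,u]; v=np.where(col[90:310])[0]+90
    v=v[(v>0)]
    # biggest run
    mid=int(240-(u-180)*0.19-10) if False else None
    far.append(ray(s,(u,v.min()),.12)[:2]); near.append(ray(s,(u,v.max()),.145)[:2])
for nm,a in(("far",far),("near",near)):
    a=np.array(a);vx,vy,x,y=cv2.fitLine(a.astype(np.float32),cv2.DIST_HUBER,0,.01,.01).ravel();print(nm,np.degrees(np.arctan2(-vx*np.sign(vy),abs(vy))),x,y, a[::8].round(3).tolist())
for v in range(185,300,20):
    us=np.where(m[v,140:240])[0]+140;print(v,us.min(),ray(s,(us.min(),v),.1).round(3)[:2])
E
```

```text
[397.2 113. ] [339 100 122  27 315] [ 0.7253 -0.1169] jar [ 0.7108 -0.1119]
[263.6 139.9] [201 127 127  27 331] [0.6754 0.1186] jar [0.6624 0.116 ]
[369.1 149. ] [358 139  23  21 390] [ 0.6579 -0.0654] jar [ 0.6455 -0.062 ]
[258.4 166.3] [247 156  24  22 429] [0.6267 0.1269] jar [0.6153 0.1241]
[334.4 198.4] [323 188  24  22 420] [ 0.5683 -0.0037] jar [ 0.5588 -0.0023]
[579.7 225.4] [ 515  208  125   36 1069] [ 0.5188 -0.4187] jar [ 0.5108 -0.404 ]
[388.5 234.5] [377 223  24  24 440] [ 0.5045 -0.0939] jar [ 0.4971 -0.0897]
[248.1 258.5] [236 247  25  24 479] [0.4645 0.1417] jar [0.4583 0.1384]
[198.4 307.7] [181 300  36  17 347] [0.3827 0.2214] jar [0.3791 0.2156]
far 11.970191 0.7062075 -0.09399065 [[0.638, 0.231], [0.662, 0.119], [0.686, 0.005], [0.71, -0.109], [0.735, -0.226], [0.76, -0.343], [0.726, -0.456]]
near 11.983864 0.4515776 -0.016292153 [[0.403, 0.218], [0.423, 0.114], [0.448, 0.009], [0.469, -0.098], [0.493, -0.205], [0.514, -0.314], [0.488, -0.419]]
185 162 [0.606 0.301]
205 166 [0.569 0.292]
225 169 [0.532 0.285]
245 172 [0.496 0.278]
265 176 [0.461 0.27 ]
285 179 [0.426 0.263]
```

```bash
cat >> h.py <<'E'
Y=np.radians(12);ea=np.array([np.cos(Y),np.sin(Y)]);eb=np.array([-np.sin(Y),np.cos(Y)])
def ab(p): return np.array([p[0]*ea[0]+p[1]*ea[1]-.555,p[0]*eb[0]+p[1]*eb[1]])
def show():
    from scipy.spatial.transform import Rotation as R
    s=r.get_state();X=R.from_quat(s["eef_rot"]).as_matrix()
    print("t",round(s["clock"],2),"ab",(1000*ab(s["tool_pos"])).round(1),"z",round(s["tool_pos"][2]*1000,1),"yawx",round(np.degrees(np.arctan2(X[1,0],X[0,0])),2),"tilt",X[:,2].round(3),"F",s["contact_force"].round(1),"open",round(s["opening"],2),"q",s["q"].round(2))
def look():
    s=r.snapshot("top")
    for c,st in whites(s):
        if st[2]<32: print("cap ab",(1000*ab(ray(s,c,.137))).round(),"jar ab",(1000*ab(ray(s,c,.168))).round(),st[4])
E
for i in 1 2 3; do python3 -m pendant '[0,0.893,-0.673,0,0,0,0,0,0.893,-0.673,0,0,0,0,0,0.893,-0.673,0,0,0,0,0,0.893,-0.673,0,0,0,0,0,0.893,-0.673,0,0,0,0]' >o.txt; cat o.txt; python3 -c "from h import *;show()"; done
```

```text
clock: 0.65
tool_pos: [0.2863, -0.4575, 0.2388]
eef_rot: [0.988, 0.154, 0.001, -0.001]
contact_force: [-0.8, -0.6, 0.5]
opening: 0.571
finger_force: 0.0
t 0.65 ab [-370. -507.] z 238.8 yawx 17.67 tilt [ 0.001  0.002 -1.   ] F [-0.8 -0.6  0.5] open 0.57 q [ 1.04  0.58 -0.19  1.82  0.15  0.76 -0.48]
clock: 1.15
tool_pos: [0.3832, -0.3232, 0.2387]
eef_rot: [0.988, 0.152, 0.0, -0.0]
contact_force: [0.0, -0.2, -0.4]
opening: 0.114
finger_force: 0.0
t 1.15 ab [-247.4 -395.8] z 238.7 yawx 17.53 tilt [ 0.001  0.    -1.   ] F [ 0.  -0.2 -0.4] open 0.11 q [ 0.72  0.53 -0.17  1.93  0.13  0.69 -0.8 ]
clock: 1.65
tool_pos: [0.4809, -0.1881, 0.2386]
eef_rot: [0.988, 0.151, 0.001, 0.0]
contact_force: [-0.6, -0.7, -0.0]
opening: 0.005
finger_force: 0.0
t 1.65 ab [-123.8 -284. ] z 238.6 yawx 17.41 tilt [ 0.001 -0.    -1.   ] F [-0.6 -0.7 -0. ] open 0.01 q [ 0.38  0.55 -0.15  1.89  0.12  0.71 -1.1 ]
```

```bash
python3 -m pendant '[0,0.893,-0.673,0,0,0,-0.941,0,0.893,-0.673,0,0,0,-0.941,0,0.893,-0.673,0,0,0,-0.941,0,0.893,-0.673,0,0,0,-0.941,0,0.893,-0.673,0,0,0,-0.941,0,0.893,-0.673,0,0,0,-0.941,0,0.893,-0.673,0,0,0,-0.941,0,0.893,-0.673,0,0,0,-0.941,0,0.893,-0.673,0,0,0,-0.941,0,0.893,-0.673,0,0,0,-0.941,0,0.893,-0.673,0,0,0,-0.941,0,0.893,-0.673,0,0,0,-0.941]' >/dev/null
python3 - <<'E'
from h import *
show()
s=r.snapshot("scene");cv2.imwrite("pics/s1.png",s["img"][:,:,::-1])
E
```

```text
t 2.85 ab [  -2.2 -174.3] z 238.3 yawx 101.55 tilt [-0.001 -0.002 -1.   ] F [ 0.3  0.  -0.5] open 0.0 q [ 0.33  0.67 -0.55  1.7   0.43  0.9  -0.19]
```

View pics/s1.png

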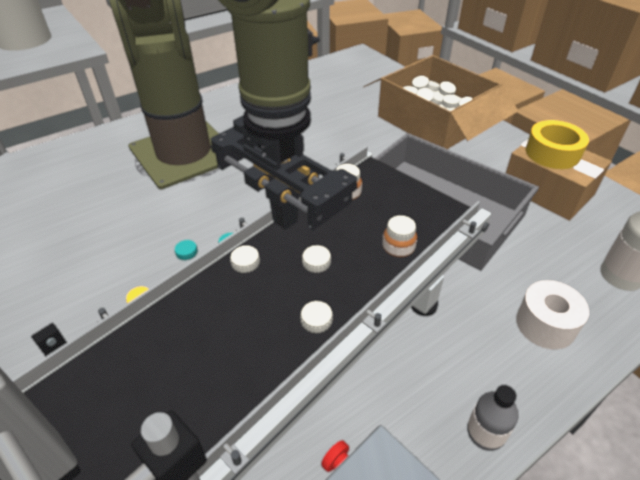

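The closed fingers hang over the belt's middle, upstream of the middle cap and clear of the jars. Now I'll lower them and push the first cap off.

```bash
python3 -m pendant '[0,0,0,0.25,0,0,0,0,0,0,0.5,0,0,0,0,0,0,0.7,0,0,0,0,0,0,0.74,0,0,0,0,0,0,0.74,0,0,0]' >/dev/null; python3 -c "from h import *;show()"
python3 -m pendant '[0,0.08,0,0,0,0,0,0,0.16,0,0,0,0,0,0,0.24,0,0,0,0,0,0,0.32,0,0,0,0,0,0,0.4,0,0,0,0,0,0,0.48,0,0,0,0,0,0,0.56,0,0,0,0,0,0,0.64,0,0,0,0,0,0,0.72,0,0,0,0,0,0,0.8,0,0,0,0,0,0,0.9,0,0,0,0,0,0,1,0,0,0,0,0]' ; python3 -c "
from h import *
show();look()"
```

```text
t 3.4 ab [  -1.5 -171.3] z 127.3 yawx 101.91 tilt [-0.002 -0.001 -1.   ] F [0.7 0.3 0.8] open 0.0 q [ 0.28  0.82 -0.46  1.79  0.55  0.67 -0.3 ]
clock: 4.6
tool_pos: [0.5459, 0.096, 0.1277]
eef_rot: [0.629, 0.777, 0.0, -0.0]
contact_force: [-0.1, -0.3, -0.9]
opening: 0.005
finger_force: 0.1
t 4.6 ab [ -1.1 -19.6] z 127.7 yawx 101.97 tilt [-0.  0. -1.] F [-0.1 -0.3 -0.9] open 0.0 q [-0.01  0.78 -0.42  1.87  0.53  0.6  -0.56]
cap ab [-71.  42.] jar ab [-78.  40.] 487
```

```bash
for i in 1 2; do python3 -m pendant '[0,0.06,0,0,0,0,0,0,0.12,0,0,0,0,0,0,0.18,0,0,0,0,0,0,0.24,0,0,0,0,0,0,0.3,0,0,0,0,0,0,0.36,0,0,0,0,0,0,0.42,0,0,0,0,0,0,0.48,0,0,0,0,0,0,0.56,0,0,0,0,0,0,0.62,0,0,0,0,0,0,0.62,0,0,0,0,0]' >/dev/null; python3 -c "from h import *;show()"; done
python3 -c "
from h import *
for n in ('top','scene'): s=r.snapshot(n);cv2.imwrite('pics/b_%s.png'%n,s['img'][:,:,::-1])
a=cv2.imread('pics/b_top.png');b=cv2.imread('pics/b_scene.png');cv2.imwrite('pics/b.png',np.hstack([a[100:400,40:440],b[80:380,200:600]]))"
```

```text
t 5.75 ab [-1.  74.6] z 127.9 yawx 102.14 tilt [ 0.     0.002 -1.   ] F [-0.   1.  -0.4] open 0.01 q [-0.19  0.79 -0.4   1.86  0.51  0.6  -0.7 ]
t 6.85 ab [ -1.2 167.6] z 127.8 yawx 102.13 tilt [-0.     0.002 -1.   ] F [-0.1 -1.1  0.6] open 0.0 q [-0.35  0.8  -0.39  1.8   0.48  0.64 -0.82]
```

View pics/b.png

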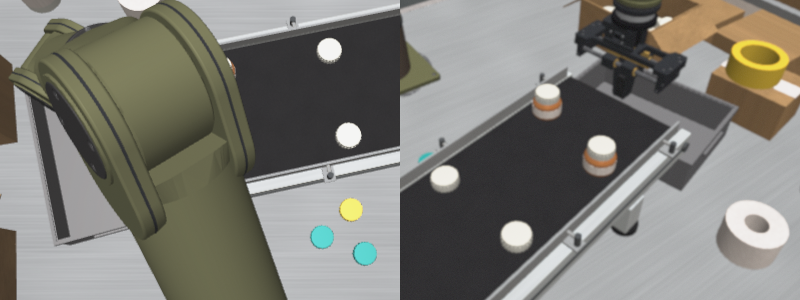

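The first cap is off the belt (right crop). Both jars stand, and the other two caps haven't moved. Next is the far cap, which I'll push diagonally into the gap between the jars.

```bash
python3 -m pendant '[0,0,0,-0.3,0,0,0,0,0,0,-0.5,0,0,0,0,0,0,-0.5,0,0,0]' >/dev/null
for i in 1 2; do python3 -m pendant '[0,-0.893,0.207,0,0,0,0,0,-0.893,0.207,0,0,0,0,0,-0.893,0.207,0,0,0,0,0,-0.893,0.207,0,0,0,0]' >/dev/null; done
python3 -m pendant '[0,-0.893,0.207,0,0,0,-0.296,0,-0.893,0.207,0,0,0,-0.296,0,-0.893,0.207,0,0,0,-0.296,0,-0.893,0.207,0,0,0,-0.296,0,-0.893,0.207,0,0,0,-0.296,0,-0.893,0.207,0,0,0,-0.296]' >/dev/null
python3 -c "
from h import *
show();look()"
```

```text
t 8.65 ab [  91.9 -233.8] z 202.4 yawx 128.74 tilt [-0.001  0.002 -1.   ] F [-0.2  0.6  0.3] open 0.01 q [ 0.37  0.88 -0.63  1.37  0.54  1.07  0.33]
cap ab [  75. -201.] jar ab [  63. -195.] 396
cap ab [85. -6.] jar ab [73. -7.] 435
cap ab [ -81. -197.] jar ab [ -88. -191.] 451
cap ab [-71.  42.] jar ab [-78.  40.] 487
```

```bash
python3 -m pendant '[0,0,0,0.25,0,0,0,0,0,0,0.5,0,0,0,0,0,0,0.5,0,0,0]' >/dev/null; python3 -c "from h import *;show()"
python3 -m pendant '[0,0.08,0,0,0,0,0,0,0.16,0,0,0,0,0,0,0.24,0,0,0,0,0,0,0.32,0,0,0,0,0,0,0.4,0,0,0,0,0,0,0.48,0,0,0,0,0,0,0.56,0,0,0,0,0,0,0.64,0,0,0,0,0,0,0.72,0,0,0,0,0,0,0.8,0,0,0,0,0,0,0.9,0,0,0,0,0,0,1,0,0,0,0,0]' >/dev/null
python3 -m pendant '[0,0.08,0,0,0,0,0,0,0.16,0,0,0,0,0,0,0.16,0,0,0,0,0]' >/dev/null
python3 - <<'E'
from h import *
show();look()
s=r.snapshot("scene");cv2.imwrite("pics/s2.png",s["img"][80:380,200:600,::-1])
E
```

```text
t 9.0 ab [  88.3 -234.4] z 122.9 yawx 128.8 tilt [-0.01 -0.   -1.  ] F [-0.8 -0.1  0.2] open 0.0 q [ 0.36  0.96 -0.59  1.44  0.6   0.94  0.28]
t 10.5 ab [ 13.4 -78.9] z 127.9 yawx 128.8 tilt [-0.001  0.001 -1.   ] F [ 0.3  0.1 -0.6] open 0.01 q [ 0.16  0.82 -0.54  1.81  0.64  0.69 -0.07]
cap ab [83. -5.] jar ab [71. -5.] 383
cap ab [ -5. -48.] jar ab [-14. -47.] 334
cap ab [ -80. -192.] jar ab [ -87. -186.] 329
cap ab [-71.  42.] jar ab [-78.  40.] 488
cap ab [-135. -180.] jar ab [-140. -175.] 281
```

View pics/s2.png

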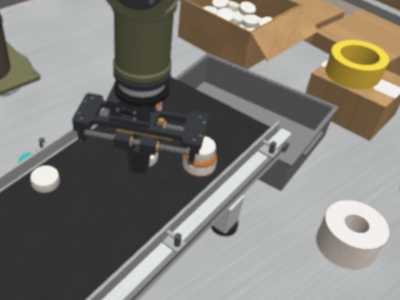

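The cap is sitting in front of the fingers, short of the gap between the jars. The top view puts it at about a=-4, b=-48 mm. I'll square the fingers up and push straight off.

```bash
python3 -m pendant '[0,-0.1,0,0,0,0,0,0,-0.095,-0.167,0,0,0,0.1,0,-0.095,-0.167,0,0,0,0.2,0,-0.095,-0.167,0,0,0,0.296,0,-0.095,-0.167,0,0,0,0.296,0,-0.095,-0.167,0,0,0,0.296]' >/dev/null; python3 -c "from h import *;show();look()"
for i in 1 2; do python3 -m pendant '[0,0.08,0,0,0,0,0,0,0.16,0,0,0,0,0,0,0.24,0,0,0,0,0,0,0.32,0,0,0,0,0,0,0.4,0,0,0,0,0,0,0.48,0,0,0,0,0,0,0.56,0,0,0,0,0,0,0.64,0,0,0,0,0,0,0.72,0,0,0,0,0,0,0.82,0,0,0,0,0,0,0.9,0,0,0,0,0,0,0.9,0,0,0,0,0]' >/dev/null;  python3 -c "from h import *;show()"; done
```

```text
t 11.2 ab [  -1.6 -105.7] z 127.7 yawx 102.11 tilt [ 0.    -0.001 -1.   ] F [0.4 0.  0.6] open 0.0 q [ 0.14  0.79 -0.42  1.84  0.52  0.62 -0.39]
cap ab [85. -6.] jar ab [73. -7.] 440
cap ab [ -4. -52.] jar ab [-13. -51.] 435
cap ab [-71.  42.] jar ab [-78.  40.] 488
t 12.45 ab [-1.8 33. ] z 127.9 yawx 102.2 tilt [ 0.     0.002 -1.   ] F [-0.1  1.  -0.4] open 0.01 q [-0.12  0.78 -0.39  1.87  0.5   0.59 -0.61]
t 13.65 ab [ -2.  168.1] z 127.9 yawx 102.18 tilt [ 0.     0.002 -1.   ] F [-0.5 -0.6 -0.6] open 0.0 q [-0.37  0.8  -0.37  1.8   0.45  0.62 -0.8 ]
```

```bash
python3 -m pendant '[0,0,0,-0.3,0,0,0,0,0,0,-0.5,0,0,0,0,0,0,-0.5,0,0,0]' >/dev/null
for i in 1 2; do python3 -m pendant '[0,-0.889,-0.204,0,0,0,0,0,-0.889,-0.204,0,0,0,0,0,-0.889,-0.204,0,0,0,0,0,-0.889,-0.204,0,0,0,0]' >/dev/null; done
python3 -m pendant '[0,-0.889,-0.204,0,0,0,0.222,0,-0.889,-0.204,0,0,0,0.222,0,-0.889,-0.204,0,0,0,0.222,0,-0.889,-0.204,0,0,0,0.222,0,-0.889,-0.204,0,0,0,0.222,0,-0.889,-0.204,0,0,0,0.222]' >/dev/null
python3 - <<'E'
from h import *
show();look()
s=r.snapshot("top");cv2.imwrite("pics/t3.png",s["img"][:,:,::-1])
E
```

```text
t 15.35 ab [ -92.8 -232.7] z 202.6 yawx 82.21 tilt [ 0.     0.002 -1.   ] F [-1.4 -0.   0.5] open 0.0 q [ 0.41  0.62 -0.39  1.92  0.36  0.67 -0.34]
cap ab [84. -6.] jar ab [73. -7.] 429
cap ab [ -81. -197.] jar ab [ -87. -191.] 441
cap ab [-31. 178.] jar ab [-39. 172.] 361
cap ab [-71.  42.] jar ab [-78.  40.] 479
cap ab [-135. -180.] jar ab [-139. -175.] 251
```

View pics/t3.png

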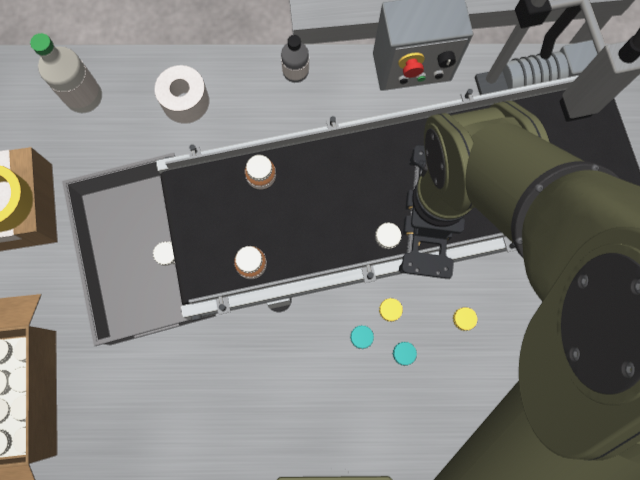

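The belt now holds only the last cap, at pixel (388,235), and both jars are in place. One cap shows in the tote at (164,253); the other must be under the roller, and I'll check that later. Now the last cap goes on one oblique line between the jars.

```bash
python3 -m pendant '[0,0,0,0.25,0,0,0,0,0,0,0.45,0,0,0,0,0,0,0.5,0,0,0,0,0,0,0.5,0,0,0]' >/dev/null; python3 -c "from h import *;show()"
for i in 1 2 3; do python3 -m pendant '[0,0.08,0,0,0,0,0,0,0.16,0,0,0,0,0,0,0.24,0,0,0,0,0,0,0.32,0,0,0,0,0,0,0.4,0,0,0,0,0,0,0.48,0,0,0,0,0,0,0.56,0,0,0,0,0,0,0.64,0,0,0,0,0,0,0.72,0,0,0,0,0,0,0.8,0,0,0,0,0,0,0.88,0,0,0,0,0,0,0.95,0,0,0,0,0]' >/dev/null;  python3 -c "from h import *;show();look()"; done
```

```text
t 15.85 ab [ -93.9 -233.9] z 127.1 yawx 82.12 tilt [-0.002  0.001 -1.   ] F [ 1.  -0.3  0.7] open 0.0 q [ 0.36  0.74 -0.31  1.98  0.45  0.49 -0.41]
t 17.05 ab [ -44.6 -100.1] z 127.7 yawx 82.03 tilt [ 0.  0. -1.] F [ 0.  -0.4  0.4] open 0.0 q [ 0.06  0.74 -0.27  1.98  0.4   0.48 -0.64]
cap ab [85. -6.] jar ab [73. -7.] 434
cap ab [-31. 179.] jar ab [-39. 172.] 370
cap ab [-71.  42.] jar ab [-78.  40.] 487
t 18.3 ab [ 4.1 33.8] z 127.7 yawx 82.02 tilt [ 0.  0. -1.] F [-0.6 -0.2 -0.1] open 0.0 q [-0.2   0.77 -0.25  1.86  0.34  0.55 -0.82]
cap ab [-31. 179.] jar ab [-39. 172.] 371
t 19.55 ab [ 52.8 167.8] z 127.7 yawx 82.02 tilt [ 0.  0. -1.] F [ 0.1 -0.2 -0. ] open 0.01 q [-0.42  0.84 -0.25  1.64  0.29  0.7  -0.94]
cap ab [85. -6.] jar ab [73. -7.] 440
```

Now I'll lift and go back over the belt's middle to clear the view.

```bash
python3 -m pendant '[0,0,0,-0.3,0,0,0,0,0,0,-0.6,0,0,0,0,0,0,-0.6,0,0,0]' >/dev/null
for i in 1 2; do python3 -m pendant '[0,-0.9,0,0,0,0,0,0,-0.9,0,0,0,0,0,0,-0.9,0,0,0,0,0,0,-0.9,0,0,0,0,0]' >/dev/null; done
python3 - <<'E'
from h import *
show();look()
a=r.snapshot("top")["img"];b=r.snapshot("scene")["img"]
f=lambda x:cv2.resize(x,(400,400),interpolation=cv2.INTER_CUBIC)
cv2.imwrite("pics/t4.png",np.hstack([f(a[130:360,50:280]),f(b[90:290,340:540])])[:,:,::-1])
E
```

```text
t 20.7 ab [-42.2 -93.1] z 217.1 yawx 81.5 tilt [-0.002 -0.004 -1.   ] F [-0.2  1.5 -0.1] open 0.0 q [ 0.08  0.6  -0.31  1.89  0.28  0.7  -0.55]
cap ab [85. -7.] jar ab [73. -7.] 443
cap ab [ 14. 175.] jar ab [  4. 169.] 303
cap ab [-31. 179.] jar ab [-39. 172.] 381
cap ab [-71.  42.] jar ab [-78.  40.] 492
```

View pics/t4.png

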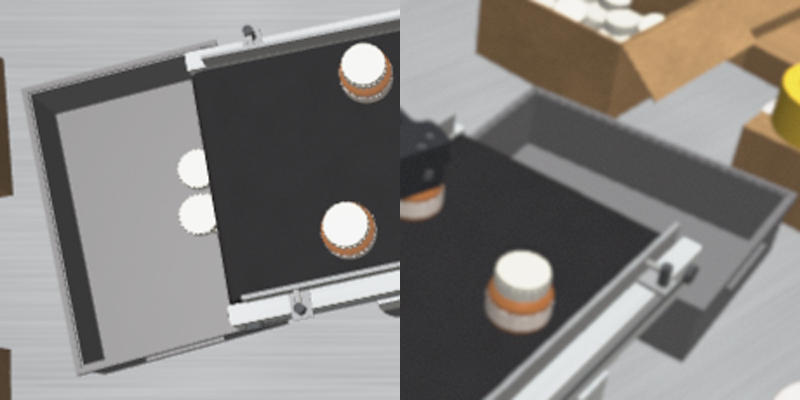

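The two visible caps lie on the tote floor by the roller. The third is hidden in the pocket under the roller. It cannot have left the tote, because the roller's underside is only about 4 mm above the rim. The belt is clear, the jars haven't moved and the arm is free, so I'm handing in.

```bash
python3 -m pendant '[0,0,0,0,0,0,0,0,0,0,0,0,0,0,0,0,0,0,0,0,0]' >/dev/null; python3 -c "
from h import *
look();print(r.finish_job())"
```

```text
cap ab [85. -7.] jar ab [73. -7.] 443
cap ab [ 14. 175.] jar ab [  4. 169.] 303
cap ab [-31. 179.] jar ab [-39. 172.] 381
cap ab [-71.  42.] jar ab [-78.  40.] 492
the job is handed in; nothing more can be done
None
```

I pushed all three caps off the belt's open end and handed the job in at about 21 s, but no verdict came back: two caps are visible in the tote, the third is hidden under the roller and I'm inferring it is there too, and both jars stand where they were (positions unchanged to within about 1 mm).

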